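Check two tube adapters with a plug gauge and sort them

ROBOT

A 6-joint arm with a two-finger parallel gripper is mounted at the origin on a cart in front of the work surface, level with it; the furniture and walls round the work are solid. World frame = base frame: x ahead of the robot, y to its left, z up, the work surface at z = 0. Lengths are in mm, angles in rad, forces in N, time in s.
With the tool pointing down it reaches from about 300 to 750 mm from the base axis. Payload 8.5 kg.
Tool frame: the origin (TCP) lies midway between the tips of the shut fingers; the grasp point (between the pads) lies arm.grasp_offset behind it (arm.grasp_offset is the distance from the TCP to the grasp point, in mm); z points along the fingers, y is the line along which they close (so a half turn about z gives the same grasp; the last joint's range is limited). The gripper opens to 85 mm and grips with 20 to 120 N. Pads are 22 mm wide; open, the fingers measure 114 mm over their backs; the gripper's body (76 mm by 85 mm) begins 54 mm behind the grasp point. The pads swing forward as they close: fully open they stand 13 mm farther back than shut.
Start: joints at [-1.422, 0.381, 1.297, -0, 1.464, -0.215], TCP at [195.699, -513.987, 231.322] pointing down, gripper open.
Joint ranges: [-3.11, 3.11], [-0.89, 2.33], [0.22, 2.48], [-1.42, 4.56], [0.17, 2.85], [-2.88, 2.88]. Speed limits (rad/s): [2.39, 2.39, 3.14, 3.14, 3.14, 3.14].

INTERFACE

Orientations are given as a unit quaternion [x, y, z, w].
In Python, from bench import arm gives the robot as it stands.
- The arm moves only by the tool drive_effector, called after ">>>" as name(argument=value, ...) on one line, values as JSON. Schema: {"type":"object","properties":{"offsets":{"type":"object","properties":{"dx":{"type":"array","items":{"type":"number"},"minItems":1,"maxItems":20},"dy":{"type":"array","items":{"type":"number"},"minItems":1,"maxItems":20},"dz":{"type":"array","items":{"type":"number"},"minItems":1,"maxItems":20},"rz":{"type":"array","items":{"type":"number"},"minItems":1,"maxItems":20},"finger_gap":{"type":"array","items":{"type":"number"},"minItems":1,"maxItems":20}},"additionalProperties":false,"required":["dx","dy","dz","rz","finger_gap"]},"clamp_n":{"type":"number"},"only":{"type":"string"},"quiet":{"type":"boolean"},"lines":{"type":"string"}},"required":["offsets"],"additionalProperties":false}. offsets is an object with one list for each field, all of the same length, 1 to 20, a row being the entries at one place: dx, dy, dz (the shift in mm), rz (a turn about the tool's z in rad), finger_gap (the finger opening in mm); each row is the pose to reach, as a shift and turn from the pose commanded when the call began, along the tool's axes at that moment; what a row does not reach only later rows make up. A row lasts 1/8 s, in which the tool goes at most 62.5 mm and 0.188 rad, less where a joint would pass 70% of its speed; a pose out of reach is approached as far as the arm can. The fingers move at their own pace and stop on an object; clamp_n is the grip in N (left out, the last holds). Time passes only in rows, so rows that do not move let the fingers close. The tool returns the time, the measured TCP pose, the force, the opening and the grip force at its end. only (a regular expression) keeps the lines of the reply that match it, lines (a string "A,B") keeps lines A to B, and quiet returns only ok. Input that does not fit is refused with a message, and nothing moves.
- arm.sense(): the state, without advancing time (a new reading comes with each control period).
- arm.read_camera(name): name is "side" or "top" or "wrist"; returns the picture (384x512x3 uint8, red, green, blue); there is no depth.
- arm.camera_model(name): a dict with "intrinsics" (3x3 intrinsics, pixels), "k1" (the pictures are not rectified: a ray, as slopes to the right and down, at radius r is drawn at 1 + k1 r^2 times it, then the intrinsics apply), "T" (4x4, takes a point from camera to world coordinates). Camera axes: x right, y down, z forward; pixel columns grow to the right and rows downward; lengths in mm; the calibration is good to about 2 mm. A picture is of the moment at which its call begins: read the wrist's pose just before it. camera_model takes no time and is no camera call; for the wrist camera it gives the pose at the moment of the call.
- arm.job_done(): hands the job in; it is judged then, once.
The state is a dict: "clock": time; "joint_positions": joint angles; "joint_vel": joint speeds; "joint_torque": joint torques, N m; "ee_pos": TCP position; "orientation": TCP orientation; "ft_force": force on the tool from outside, world axes, zero at the start; "wrist_torque": the same for the moment, N m; "grip_width": finger opening in mm; "grasp_force": force on a finger pad.
Only numpy, scipy, OpenCV 4.12 (cv2) and the standard library are available. Lean on these libraries where they do the work, as an engineer would, in place of code of your own. Each camera call takes 0.05 s, during which the arm holds its last target. There are 200 camera calls.

TASK

Two centrifuge tube adapters on the blue pad are back from the autoclave and one of them has shrunk inside. Try the plug gauge in their bores, without forcing it, until you have seen it go down to its collar in the sound one; then put the gauge back in its holder, stand the sound adapter upright in the steel tray beside those already passed and put the shrunken one in the grey discard tub. Set things down rather than drop them, and leave everything else where it is.

Things in the scene. Friction and masses are not known exactly. Their poses are not given: they have to be found in the camera images.
- gauge: plug gauge, upright in its holder. Origin at the plug's lower end, z up: steel plug 26 mm diameter, 50 mm long (lower edge bevelled 1 mm); steel collar 41 mm diameter, z 50 to 56; grooved grip 23 mm diameter, z 56 to 118; about 250 g. It slides into the sound adapter until the collar rests on the mouth; in the shrunken one it stops with the collar 29 mm above the mouth (5 N is ample)
- gauge_holder: round black holder fixed to the bench: base 80 mm diameter, 8 mm thick; body 53 mm diameter, 56 mm high, with an upright pocket 31 mm diameter, 52 mm deep, flared mouth. Origin under its centre, z up. With the gauge home the collar rests on its top, the gauge's origin 6 mm above the holder's
- adapter_a: white plastic sleeve standing on the blue pad, 54 mm outside diameter, 70 mm high, about 140 g, origin under its centre, z up the bore. Bore 28.5 mm, open right through, mouth flared to 35.5 mm over 4 mm. One of adapter_a and adapter_b (not told which, on either side) has shrunk: its bore is 23 mm from 20 mm below the mouth down; outside and mouth are alike
- adapter_b: white plastic sleeve standing on the blue pad, 54 mm outside diameter, 70 mm high, about 140 g, origin under its centre, z up the bore. Bore 28.5 mm, open right through, mouth flared to 35.5 mm over 4 mm. One of adapter_a and adapter_b (not told which, on either side) has shrunk: its bore is 23 mm from 20 mm below the mouth down; outside and mouth are alike
- steel_tray: shallow steel tray fixed to the bench: 140 (x) by 200 (y) mm, 2 mm walls and floor, rolled rim 24 mm high. Origin under its centre, z up. Two passed adapters stand near its +y end (at about y = +60 mm, x = -32 and +32 mm in its frame); the -y half is free. It may be at the robot's left or right
- discard_tub: grey plastic tub fixed to the bench: 140 by 140 mm outside, 3 mm walls and floor, rolled rim 47 mm high, empty. Origin at the centre of its underside, z up. It may be at the robot's left or right
- passed_1: sound white adapter like those on the pad (54 mm diameter, 70 mm high, origin under its centre), already checked, standing near the +y end of the steel tray; leave it standing there
- passed_2: sound white adapter like those on the pad (54 mm diameter, 70 mm high, origin under its centre), already checked, standing near the +y end of the steel tray; leave it standing there
- timer: white lab timer, 66 x 66 x 20 mm, loose bystander lying on the bench; origin under its centre
- reagent_bottle: brown screw-cap reagent bottle, 46 mm diameter, 85 mm high, loose bystander; origin under its centre
- bench_pad: blue absorbent pad, 130 (x) by 170 (y) by 4 mm, fixed on the bench, the two adapters stand on it; origin at the centre of its underside

How it is judged:
By the outcome, as a careful person would: the job done as asked, in the order asked, and still so for the second after the job is handed in, with the robot touching nothing.
It also fails if it takes over 72 s, if anything falls off the work surface, if the arm or the gripper's body presses on something with over 40 N, if the wrist force passes 120 N, or if a joint passes its speed limit or range.

## Working session

There is one attempt and no reset: what is moved stays moved. The work goes in short steps, Python scripts to look and compute and a tool call to move; the robot and the scene stay as the last step left them, time stands still between calls to the robot, and variables do not carry over. Pictures are saved under pics/ and viewed, at most 10 in all, crops included, and the job is handed in when it is done.

```bash
ls; mkdir -p pics; python3 - <<'E'
from bench import arm
import cv2,numpy as np
s=arm.sense(); print(s, arm.grasp_offset)
ims=[]
for n in ("top","side","wrist"):
    m=arm.camera_model(n); print(n,np.round(m["intrinsics"],1).tolist(),m["k1"],np.round(m["T"],3).tolist())
    im=arm.read_camera(n); np.save(f"pics/{n}0.npy",im); cv2.imwrite(f"pics/{n}0.png",im[:,:,::-1])
E
```

```text
bench.py
pics
{'clock': 0.0, 'joint_positions': array([-1.42231831e+00,  3.81220961e-01,  1.29832170e+00,  4.27431179e-06,
        1.46360046e+00, -2.15310942e-01]), 'joint_vel': array([-6.85511913e-04, -1.33653679e-03, -1.13055519e-03, -8.50651266e-04,
       -1.08694580e-05, -1.04181529e-03]), 'joint_torque': array([-1.82761134e-03, -4.48465741e+01, -2.31278175e+01, -3.28406977e-04,
        4.78280956e-03,  1.36061104e-06]), 'ee_pos': array([ 195.64536872, -513.68949571,  230.67782898]), 'orientation': array([ 9.83502506e-01,  1.80892841e-01,  2.80243576e-05, -7.74732478e-04]), 'ft_force': array([-0.11234118, -0.12161648, -1.43376974]), 'wrist_torque': array([ 0.00852784, -0.00191691, -0.01427104]), 'grasp_force': 0.0, 'grip_width': 84.89204268641286} 18.700000000000003
top [[371.4, 0.0, 254.9], [0.0, 371.4, 197.6], [0.0, 0.0, 1.0]] -0.04640323492534362 [[0.016, -0.992, 0.129, 444.23], [-0.999, -0.012, 0.035, 10.074], [-0.033, -0.13, -0.991, 1033.557], [0.0, 0.0, 0.0, 1.0]]
side [[468.2, 0.0, 253.4], [0.0, 468.2, 182.8], [0.0, 0.0, 1.0]] -0.16916072656932876 [[0.203, 0.634, -0.747, 1486.192], [0.979, -0.135, 0.152, -146.611], [-0.004, -0.762, -0.648, 846.369], [0.0, 0.0, 0.0, 1.0]]
wrist [[287.4, 0.0, 259.6], [0.0, 287.4, 187.6], [0.0, 0.0, 1.0]] -0.012393340525252577 [[0.355, -0.898, -0.259, 261.68], [-0.935, -0.342, -0.096, -488.793], [-0.002, 0.277, -0.961, 373.44], [0.0, 0.0, 0.0, 1.0]]
```

View pics/top0.png

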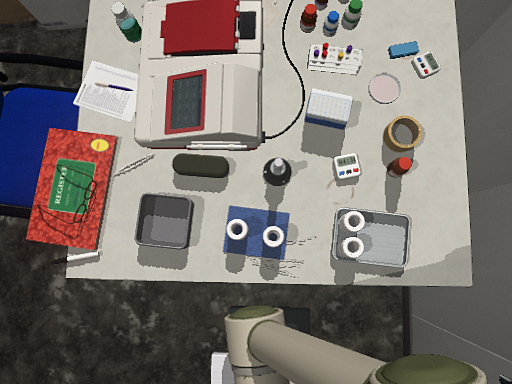

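View pics/side0.png

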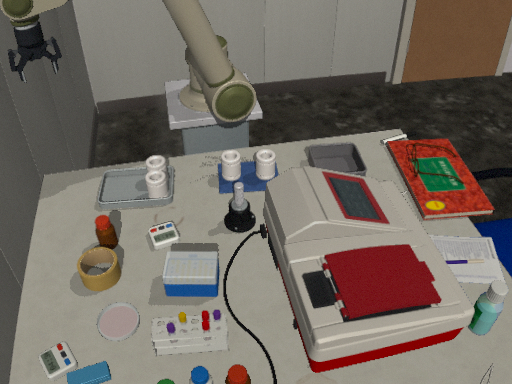

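```bash
cat > h.py <<'E'
from bench import arm
import cv2,numpy as np
from scipy.spatial.transform import Rotation as R
def ray(m,uv):
    K=m["intrinsics"];uv=np.atleast_2d(uv).astype(float)
    D=np.array([m["k1"],0,0,0,0.])
    p=cv2.undistortPoints(uv[:,None],np.array(K,float),D)[:,0]
    T=np.array(m["T"]); d=np.c_[p,np.ones(len(p))]@T[:3,:3].T
    return T[:3,3],d
def cast(m,uv,z):
    o,d=ray(m,uv); return o+d*((z-o[2])/d[:,2])[:,None]
def proj(m,P):
    T=np.linalg.inv(np.array(m["T"])); p=np.atleast_2d(P)@T[:3,:3].T+T[:3,3]; s=p[:,:2]/p[:,2:]
    s=s*(1+m["k1"]*(s**2).sum(1,keepdims=True)); K=np.array(m["intrinsics"]); return s*[K[0,0],K[1,1]]+K[:2,2]
def rel(target,yaw=None):
    "tool-axes shift from the measured pose to a world TCP target; yaw = world angle of tool y axis"
    s=arm.sense(); Rm=R.from_quat(s["orientation"]).as_matrix()
    d=Rm.T@(np.array(target)-s["ee_pos"]); t=np.arctan2(Rm[1,1],Rm[0,1])
    out=[*np.round(d,1)]
    if yaw is not None:
        a=-(yaw-t); out.append(round((a+np.pi/2)%np.pi-np.pi/2,3))
    return out
E
python3 - <<'E'
from h import *
im=np.load("pics/top0.npy"); m=arm.camera_model("top")
white=(im.min(2)>165)&(im.max(2).astype(int)-im.min(2)<40)
for n,(u,v),z in (("L",(237,229),74),("R",(273,237),74),("p1",(353,221),72),("p2",(352,247),72)):
    c=im[v-16:v+17,u-16:u+17]; g=cv2.cvtColor(c,cv2.COLOR_RGB2GRAY)
    w=(g>150).astype(np.uint8)
    cs,h=cv2.findContours(w,cv2.RETR_CCOMP,cv2.CHAIN_APPROX_NONE)
    for k,q in enumerate(cs):
        if h[0][k][3]>=0 and cv2.contourArea(q)>15:
            mo=cv2.moments(q); uv=[mo['m10']/mo['m00']+u-16,mo['m01']/mo['m00']+v-16]
            print(n,np.round(uv,1),cv2.contourArea(q),cast(m,uv,z).round(1))
for nm,uv,z in (("gauge",(278,162),124),("holder",(277,172),8),("tubTL",(141,194),47),("tubTR",(194,195),47),("tubBL",(135,246),47),("tubBR",(190,250),47),("trayTL",(337,208),24),("trayTR",(410,213),24),("trayBR",(407,270),24),("trayBL",(332,265),24)):
    print(nm,cast(m,uv,z).round(0))
c=im[140:280,120:420]; cv2.imwrite("pics/topc.png",cv2.resize(c[:,:,::-1],None,fx=2.6,fy=2.6,interpolation=cv2.INTER_CUBIC))
E
```

```text
L [236.5 228.4] 123.5 [[488.4  89.9  74. ]]
R [273.  235.2] 120.0 [[472.3  -4.3  74. ]]
p1 [353.9 220.2] 127.0 [[ 513.8 -212.4   72. ]]
p2 [352.9 246.1] 124.5 [[ 447.5 -208.9   72. ]]
gauge [[653. -14. 124.]]
holder [[651. -15.   8.]]
tubTL [[579. 355.  47.]]
tubTR [[578. 209.  47.]]
tubBL [[438. 364.  47.]]
tubBR [[430. 215.  47.]]
trayTL [[ 550. -178.   24.]]
trayTR [[ 539. -376.   24.]]
trayBR [[ 386. -363.   24.]]
trayBL [[ 397. -163.   24.]]
```

View pics/topc.png

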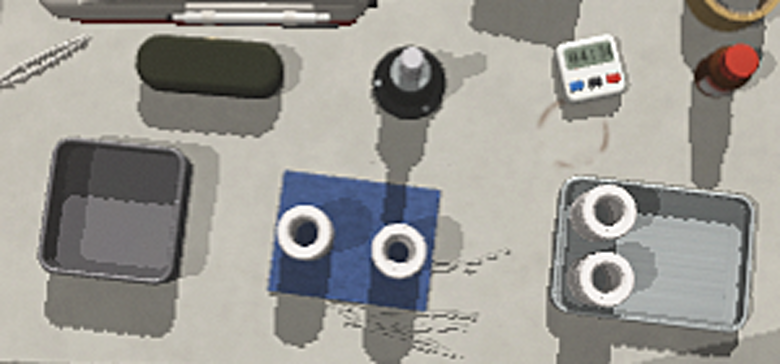

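```bash
python3 -c "
from h import *
print(rel([540,0,270],-np.pi/2))"
```

```text
[np.float64(504.6), np.float64(-357.7), np.float64(-38.7), np.float64(0.364)]
```

>>> drive_effector(offsets={"dx":[50,110,160,210,260,310,360,410,460,505,505,505],"dy":[-36,-78,-113,-149,-184,-220,-255,-291,-326,-358,-358,-358],"dz":[-39,-39,-39,-39,-39,-39,-39,-39,-39,-39,-39,-39],"rz":[0.18,0.36,0.364,0.364,0.364,0.364,0.364,0.364,0.364,0.364,0.364,0.364],"finger_gap":[85,85,85,85,85,85,85,85,85,85,85,85]})

```text
clock: 1.65
ee_pos: [540.0, 0.2, 270.0]
orientation: [1.0, 0.0, -0.0, 0.0]
ft_force: [0.4, 0.1, 0.3]
grip_width: 85.2
grasp_force: 0.0
```

```bash
python3 - <<'E'
from h import *
m=arm.camera_model("wrist"); im=arm.read_camera("wrist"); np.save("pics/w1.npy",im); cv2.imwrite("pics/w1.png",im[:,:,::-1])
import pickle; pickle.dump(m,open("w1.pkl","wb"))
for n,P in (("L",[488,90,74]),("R",[472,-4,74]),("g",[653,-14,124])): print(n,proj(m,P).round(0))
print(arm.sense()["ft_force"])
E
```

```text
L [[188. 207.]]
R [[263. 219.]]
g [[275.  57.]]
[-0.65900249  1.06249142 -0.47767579]
```

View pics/w1.png

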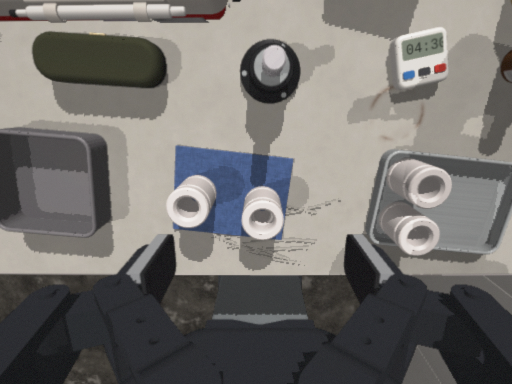

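```bash
cat >> h.py <<'E'
def hole(im,u,v,r=22,a=(60,900)):
    g=cv2.cvtColor(im,cv2.COLOR_RGB2GRAY)[v-r:v+r+1,u-r:u+r+1]; out=[]
    for t in (120,140,160,180):
        cs,h=cv2.findContours((g>t).astype(np.uint8),cv2.RETR_CCOMP,cv2.CHAIN_APPROX_NONE)
        for k,q in enumerate(cs):
            if h[0][k][3]>=0 and a[0]<cv2.contourArea(q)<a[1]:
                e=cv2.fitEllipse(q); out.append((t,np.array(e[0])+[u-r,v-r],np.round(e[1],1)))
    return out
E
python3 - <<'E'
from h import *
import pickle
m=pickle.load(open("w1.pkl","rb")); im=np.load("pics/w1.npy")
for n,(u,v),z in (("L",(187,205),74),("R",(263,217),74),("p1",(431,184),72),("p2",(417,236),72)):
    for t,c,ax in hole(im,u,v): print(n,t,c.round(1),ax,cast(m,c,z).round(1))
g=cv2.resize(im[20:120,220:330,::-1],None,fx=3.5,fy=3.5,interpolation=cv2.INTER_CUBIC)
t=cv2.resize(im[120:270,340:512,::-1],None,fx=2.33,fy=2.33,interpolation=cv2.INTER_CUBIC)
h=min(len(g),len(t)); cv2.imwrite("pics/crop.png",np.hstack([g[:h],t[:h]]))
E
```

```text
L 120 [187.5 204. ] [15.6 24. ] [[491.4  90.7  74. ]]
L 140 [187.  203.8] [16.5 25.7] [[491.7  91.3  74. ]]
L 160 [186.7 203.8] [17.3 26.7] [[491.7  91.7  74. ]]
L 180 [186.2 204.2] [19.3 27.6] [[491.2  92.3  74. ]]
R 120 [260.9 215.4] [14.1 21.4] [[476.3  -1.   74. ]]
R 140 [261.5 215.8] [15.3 24.9] [[475.7  -1.7  74. ]]
R 160 [262.1 216. ] [16.  27.9] [[475.4  -2.5  74. ]]
R 180 [262.3 216.5] [18.1 29.1] [[474.8  -2.7  74. ]]
p1 120 [430.1 184.4] [17.5 27.8] [[ 516.2 -209.8   72. ]]
p1 140 [430.6 184.5] [18.6 29.1] [[ 516.1 -210.5   72. ]]
p1 160 [430.9 184.8] [20.3 30. ] [[ 515.7 -210.9   72. ]]
p1 180 [431.1 185.3] [22.3 30.7] [[ 515.1 -211.3   72. ]]
p2 120 [419.7 232.6] [14.4 24.8] [[ 451.3 -207.    72. ]]
p2 140 [420.1 232.8] [15.5 26.2] [[ 451.  -207.6   72. ]]
p2 160 [420.6 233.4] [17.5 26.7] [[ 450.3 -208.4   72. ]]
p2 180 [420.9 233.8] [19.1 27.9] [[ 449.6 -208.9   72. ]]
```

View pics/crop.png

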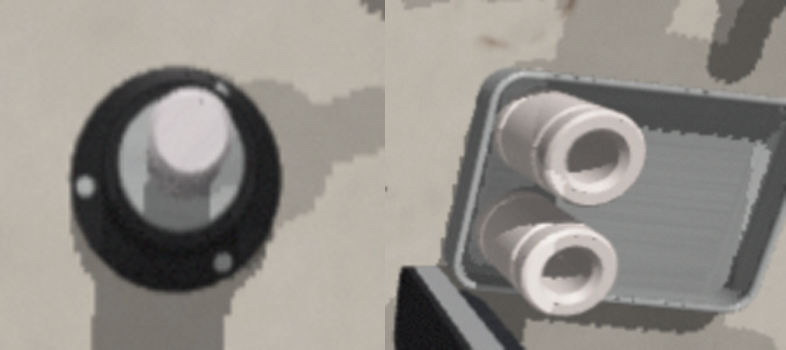

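```bash
python3 - <<'E'
from h import *
import pickle
m=pickle.load(open("w1.pkl","rb")); im=np.load("pics/w1.npy")
print(cast(m,[274.6,57.1],124),cast(m,[272,66.3],62),cast(m,[270.3,71.4],8))
# base disc by dark mask
g=cv2.cvtColor(im,cv2.COLOR_RGB2GRAY)
w=(g[30:115,232:312]<62).astype(np.uint8); cs,_=cv2.findContours(w,cv2.RETR_EXTERNAL,cv2.CHAIN_APPROX_NONE)
q=max(cs,key=cv2.contourArea); hu=cv2.convexHull(q)[:,0]+[232,30]; p=cast(m,hu,8)
(c,r)=cv2.minEnclosingCircle(p[:,:2].astype(np.float32)); print("base",c,r)
# tops by outer ring: brightness contour cast, and tray/tub corners
for n,uv,z in (("trayTL",(391,153),24),("trayTR",(512,162),24),("trayBL",(374,241),24),("trayBR",(498,250),24),("tubTR",(105,136),47),("tubBR",(101,233),47)): print(n,cast(m,uv,z).round(0))
E
```

```text
[[653.03781764 -13.2795341  124.        ]] [[652.4810669  -13.41751418  62.        ]] [[652.66552889 -13.39287145   8.        ]]
base (651.5782470703125, -12.876436233520508) 39.13385772705078
trayTL [[ 547. -178.   24.]]
trayTR [[ 535. -349.   24.]]
trayBL [[ 415. -170.   24.]]
trayBR [[ 400. -361.   24.]]
tubTR [[573. 196.  47.]]
tubBR [[439. 222.  47.]]
```

>>> drive_effector(offsets={"dx":[50,100,112.5,112.5,112.5,112.5,112.5,112.5,112.5,112.5,112.5,112.5],"dy":[7,13.5,13.5,13.5,13.5,13.5,13.5,13.5,13.5,13.5,13.5,13.5],"dz":[30,60,110,150,185,195,195,195,195,195,195,195],"rz":[0,0,0,0,0,0,0,0,0,0,0,0],"finger_gap":[60,60,60,60,60,60,60,10,10,10,10,10]}, clamp_n=60)

```text
clock: 3.2
ee_pos: [653.3, -13.3, 76.8]
orientation: [1.0, -0.0, 0.001, 0.0]
ft_force: [-2.3, 0.4, 7.0]
grip_width: 22.2
grasp_force: 58.4
```

```bash
python3 - <<'E'
from h import *
print(arm.sense()["ft_force"],arm.sense()["wrist_torque"])
E
```

```text
[-2.27901928  0.41048551  6.95865172] [-0.01298885  0.26536237 -0.00865802]
```

>>> drive_effector(offsets={"dx":[0,0,0,0,0,0,0,0],"dy":[0,0,0,0,0,0,0,0],"dz":[-10,-30,-60,-100,-120,-120,-120,-120],"rz":[0,0,0,0,0,0,0,0],"finger_gap":[10,10,10,10,10,10,10,10]})

```text
clock: 4.2
ee_pos: [652.3, -13.2, 193.9]
orientation: [1.0, -0.0, -0.001, -0.0]
ft_force: [-0.1, 0.7, -2.6]
grip_width: 21.8
grasp_force: 58.8
```

```bash
python3 - <<'E'
from h import *
print(arm.sense()["wrist_torque"])
m=arm.camera_model("wrist"); im=arm.read_camera("wrist"); np.save("pics/w2.npy",im); cv2.imwrite("pics/w2.png",im[:,:,::-1])
m=arm.camera_model("top"); im=arm.read_camera("side"); np.save("pics/s2.npy",im)
p=arm.sense()["ee_pos"];print(proj(arm.camera_model("side"),p),proj(arm.camera_model("wrist"),p-[0,0,69]))
cv2.imwrite("pics/s2.png",cv2.resize(im[30:280,130:330,::-1],None,fx=2.4,fy=2.4,interpolation=cv2.INTER_CUBIC))
E
```

```text
[0.00235518 0.0128824  0.00397316]
[[237.6702101  161.08217431]] [[260.13992559 199.27903481]]
```

View pics/s2.png

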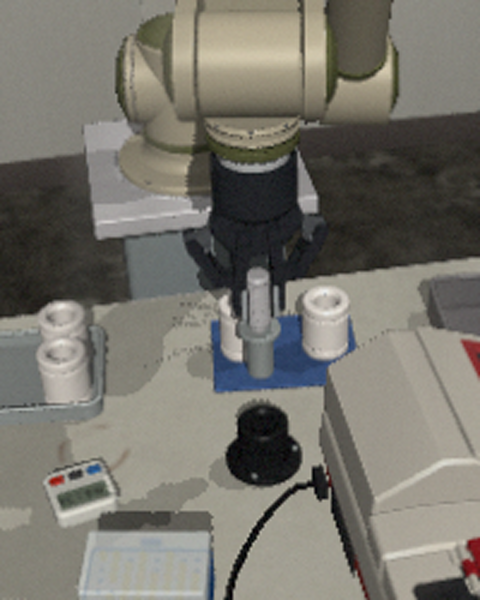

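View pics/w2.png

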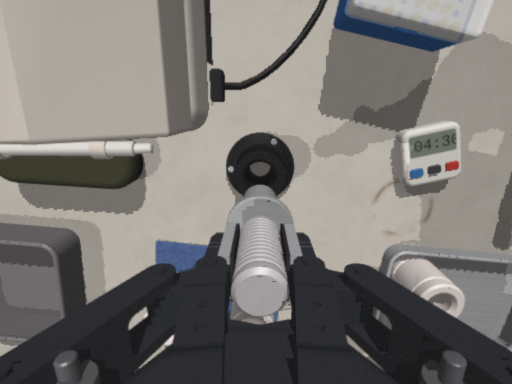

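```bash
python3 - <<'E'
from h import *
im=np.load("pics/top0.npy"); m=arm.camera_model("top"); g=cv2.cvtColor(im,cv2.COLOR_RGB2GRAY)
im1=np.load("pics/w1.npy"); import pickle; m1=pickle.load(open("w1.pkl","rb")); 
for n,(u,v),z in (("L",(237,229),74),("R",(273,237),74)):
  for t in (140,160,180,200):
    w=(im[v-16:v+17,u-16:u+17,0]>t).astype(np.uint8)
    cs,_=cv2.findContours(w,cv2.RETR_EXTERNAL,cv2.CHAIN_APPROX_NONE); q=max(cs,key=cv2.contourArea)
    e=cv2.fitEllipse(cv2.convexHull(q)); c=np.array(e[0])+[u-16,v-16]; print(n,t,c.round(1),np.round(e[1],1),cast(m,c,z).round(1))
# wrist: near (bottom/left/right) rim points of top ring
for n,(u,v) in (("L",(187,205)),("R",(263,217))):
    w=(im1[v-30:v+31,u-30:u+31,0]>130).astype(np.uint8)
    cs,_=cv2.findContours(w,cv2.RETR_EXTERNAL,cv2.CHAIN_APPROX_NONE); q=max(cs,key=cv2.contourArea)[:,0]+[u-30,v-30]
    P=cast(m1,q,74)[:,:2]; lo=q[:,1]>np.percentile(q[:,1],55); P=P[lo]
    A=np.c_[2*P,np.ones(len(P))]; s=np.linalg.lstsq(A,(P**2).sum(1),rcond=None)[0]; print(n,s[:2].round(1),np.sqrt(s[2]+s[0]**2+s[1]**2))
print(rel([474,-3,175]))
E
```

```text
L 140 [210.6 229.2] [33.9 72.8] [[485.4 157.3  74. ]]
L 160 [214. 229.] [33.1 65.5] [[485.9 148.5  74. ]]
L 180 [236.4 228.6] [19.8 20.5] [[487.8  90.3  74. ]]
L 200 [236.5 228.5] [19.6 20. ] [[488.1  90.1  74. ]]
R 140 [272.9 235.9] [20.5 21. ] [[470.5  -4.2  74. ]]
R 160 [273.  235.9] [20.4 20.7] [[470.5  -4.3  74. ]]
R 180 [272.9 235.9] [20.1 20.4] [[470.7  -4.1  74. ]]
R 200 [272.9 235.8] [20.1 20.3] [[470.8  -4.2  74. ]]
L [477.2 103.9] 28.227849268439158
R [457.6 -12.7] 26.497819402480676
[np.float64(-178.5), np.float64(-10.2), np.float64(19.7)]
```

```bash
python3 - <<'E'
from h import *
im=np.load("pics/side0.npy"); m=arm.camera_model("side")
for n,(u,v) in (("L",(265,157)),("R",(231,157))):
    for t,c,ax in hole(im,u,v,12,(12,300)): print(n,t,c.round(1),ax,cast(m,c,74).round(1))
E
```

```text
L 160 [269.4 155.3] [4.9 5.7] [[491.1 101.   74. ]]
L 180 [261.8 155.4] [5.1 6.7] [[487.2  80.6  74. ]]
L 180 [268.4 155.4] [6.2 9.7] [[491.1  98.3  74. ]]
R 160 [235.  155.5] [3.8 5.4] [[472.4   8.7  74. ]]
R 180 [226.1 156.1] [4.6 7.2] [[470.1 -15.7  74. ]]
R 180 [234.2 155.7] [5.7 7.2] [[472.8   6.4  74. ]]
```

>>> drive_effector(offsets={"dx":[-50,-110,-160,-179.5,-179.5,-179.5],"dy":[-3,-6,-9,-10,-10,-10],"dz":[5,10,10,10,10,10],"rz":[0,0,0,0,0,0],"finger_gap":[10,10,10,10,10,10]})

```text
clock: 5.05
ee_pos: [474.2, -3.4, 185.4]
orientation: [1.0, -0.0, 0.0, 0.0]
ft_force: [0.0, -0.1, -2.9]
grip_width: 21.7
grasp_force: 58.9
```

```bash
python3 - <<'E'
from h import *
m=arm.camera_model("wrist"); im=arm.read_camera("wrist"); np.save("pics/w3.npy",im)
p=arm.sense()["ee_pos"];print(proj(m,p-[0,0,70.8]),proj(m,[[473,-3.5,74],[473-17.75,-3.5,74],[473+17.75,-3.5,74]]))
im2=arm.read_camera("side"); np.save("pics/s3.npy",im2); m2=arm.camera_model("side")
print(proj(m2,p-[0,0,70.8]),proj(m2,[473,-3.5,74]))
a=cv2.resize(im[150:290,190:330,::-1],(560,560),interpolation=cv2.INTER_CUBIC);b=cv2.resize(im2[100:220,200:260,::-1],(240,480),interpolation=cv2.INTER_CUBIC)
cv2.imwrite("pics/c3.png",np.hstack([a,cv2.copyMakeBorder(b,0,80,0,0,cv2.BORDER_CONSTANT)]))
E
```

```text
[[260.07377717 198.65841897]] [[260.12225105 186.1483664 ]
 [260.13394549 204.40358704]
 [260.11005647 167.2024168 ]]
[[230.22217101 144.40819175]] [[230.64139414 156.18560883]]
```

View pics/c3.png

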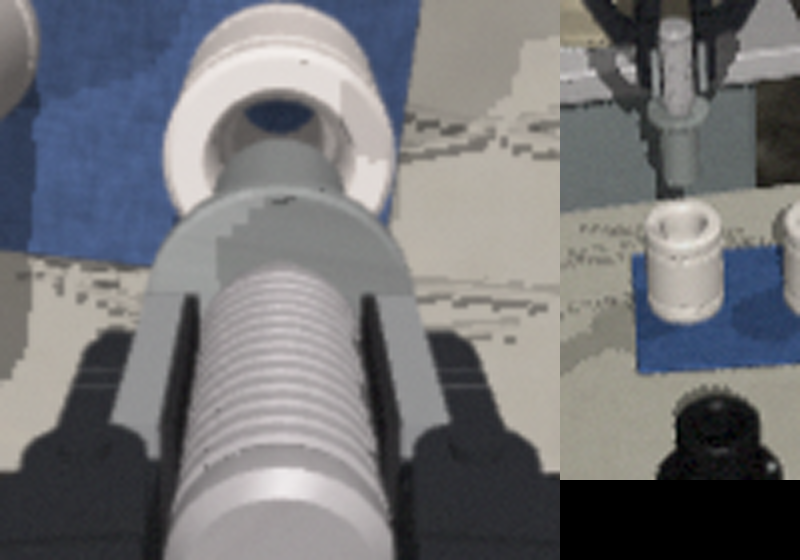

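>>> drive_effector(offsets={"dx":[-3,-3,-3,-3,-3,-3,-3,-3,-3],"dy":[0,0,0,0,0,0,0,0,0],"dz":[15,35,40,44,48,52,56,58,58],"rz":[0,0,0,0,0,0,0,0,0],"finger_gap":[10,10,10,10,10,10,10,10,10]})

```text
clock: 6.28
ee_pos: [470.2, -3.2, 127.3]
orientation: [1.0, -0.0, -0.0, -0.0]
ft_force: [0.4, 0.3, -2.8]
grip_width: 21.7
grasp_force: 58.8
```

>>> drive_effector(offsets={"dx":[0,0,0,0,0],"dy":[0,0,0,0,0],"dz":[2,3.5,4.5,5.5,5.5],"rz":[0,0,0,0,0],"finger_gap":[10,10,10,10,10]})

```text
clock: 6.9
ee_pos: [470.9, -3.3, 123.1]
orientation: [1.0, -0.0, 0.001, 0.0]
ft_force: [-1.5, 1.0, 11.5]
grip_width: 21.7
grasp_force: 60.3
```

>>> drive_effector(offsets={"dx":[0,0,0,8,17.4,17.4,17.4,17.4],"dy":[0,0,0,-40,-80,-94.4,-94.4,-94.4],"dz":[-5,-25,-55,-60,-60,-60,-60,-60],"rz":[0,0,0,0,0,0,0,0],"finger_gap":[10,10,10,10,10,10,10,10]})

```text
clock: 7.9
ee_pos: [487.6, 90.3, 181.7]
orientation: [1.0, -0.0, -0.0, 0.0]
ft_force: [0.3, 0.0, -2.0]
grip_width: 21.4
grasp_force: 59.2
```

```bash
python3 - <<'E'
from h import *
m=arm.camera_model("wrist"); im=arm.read_camera("wrist")
print(arm.sense()["ee_pos"])
a=cv2.resize(im[150:290,190:330,::-1],(560,560),interpolation=cv2.INTER_CUBIC)
cv2.imwrite("pics/c4.png",a)
E
```

```text
[487.60635963  90.19767432 181.74887694]
```

View pics/c4.png

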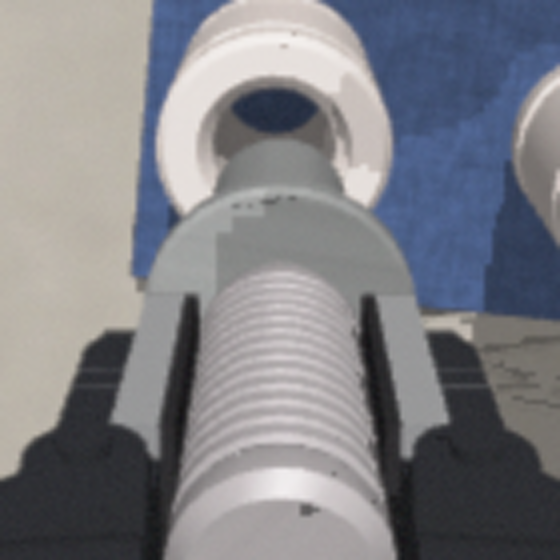

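>>> drive_effector(offsets={"dx":[0,0,0,0,0,0,0,0,0,0],"dy":[-1,-1,-1,-1,-1,-1,-1,-1,-1,-1],"dz":[15,32,40,45,50,54,57,59,61,61],"rz":[0,0,0,0,0,0,0,0,0,0],"finger_gap":[10,10,10,10,10,10,10,10,10,10]})

```text
clock: 9.2
ee_pos: [487.6, 92.2, 120.7]
orientation: [1.0, -0.0, -0.0, -0.0]
ft_force: [-0.4, -0.3, -2.3]
grip_width: 21.3
grasp_force: 59.2
```

>>> drive_effector(offsets={"dx":[0,0,0,0,0,0,0],"dy":[0,0,0,0,0,0,0],"dz":[5,10,15,19,22,24,24],"rz":[0,0,0,0,0,0,0],"finger_gap":[10,10,10,10,10,10,10]})

```text
clock: 10.07
ee_pos: [487.7, 92.2, 96.8]
orientation: [1.0, -0.0, -0.0, -0.0]
ft_force: [0.3, -1.5, -2.8]
grip_width: 21.8
grasp_force: 59.2
```

```bash
sleep 0
```

>>> drive_effector(offsets={"dx":[0,0,0],"dy":[0,0,0],"dz":[1,1.5,1.5],"rz":[0,0,0],"finger_gap":[10,10,10]})

```text
clock: 10.45
ee_pos: [487.7, 92.2, 95.4]
orientation: [1.0, -0.0, 0.0, -0.0]
ft_force: [-0.1, -0.2, -2.4]
grip_width: 21.7
grasp_force: 59.2
```

>>> drive_effector(offsets={"dx":[0,0,0],"dy":[0,0,0],"dz":[0.7,1,1],"rz":[0,0,0],"finger_gap":[10,10,10]})

```text
clock: 10.82
ee_pos: [487.8, 92.2, 94.5]
orientation: [1.0, -0.0, 0.0, 0.0]
ft_force: [0.3, -0.3, 0.1]
grip_width: 21.2
grasp_force: 59.3
```

>>> drive_effector(offsets={"dx":[0,0,0],"dy":[0,0,0],"dz":[0.5,0.8,0.8],"rz":[0,0,0],"finger_gap":[10,10,10]})

```text
clock: 11.2
ee_pos: [488.1, 92.2, 94.3]
orientation: [1.0, -0.0, 0.001, 0.0]
ft_force: [-0.8, -0.3, 7.0]
grip_width: 21.7
grasp_force: 60.0
```

```bash
python3 - <<'E'
from h import *
im=arm.read_camera("side"); im2=arm.read_camera("wrist")
cv2.imwrite("pics/c5.png",np.hstack([cv2.resize(im[90:210,225:305,::-1],(320,480),interpolation=cv2.INTER_CUBIC),cv2.resize(im2[140:290,190:330,::-1],(448,480))]))
E
```

```text
(no output)
```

View pics/c5.png

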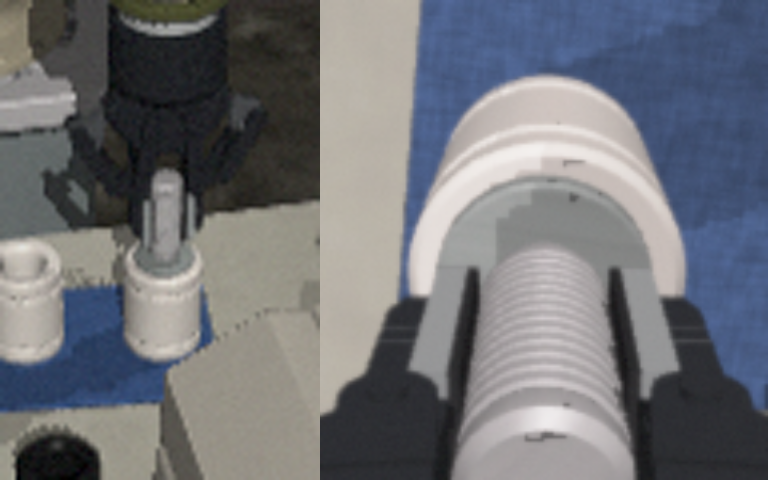

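>>> drive_effector(offsets={"dx":[0,0,0,20,65,110,150,165,165,165],"dy":[0,0,0,13,42,70,95,105.4,105.4,105.4],"dz":[-10,-35,-65,-85,-85,-85,-85,-85,-85,-85],"rz":[0,0,0,0,0,0,0,0,0,0],"finger_gap":[10,10,10,10,10,10,10,10,10,10]})

```text
clock: 12.55
ee_pos: [651.9, -12.6, 178.5]
orientation: [1.0, 0.0, -0.0, -0.0]
ft_force: [-0.4, 0.4, -2.1]
grip_width: 21.7
grasp_force: 59.5
```

```bash
python3 -c "
from h import *
print(rel([652.7,-13.2,80]))"
```

```text
[np.float64(0.9), np.float64(0.6), np.float64(98.5)]
```

>>> drive_effector(offsets={"dx":[0.6,0.6,0.6,0.6,0.6,0.6,0.6,0.6,0.6,0.6],"dy":[0.6,0.6,0.6,0.6,0.6,0.6,0.6,0.6,0.6,0.6],"dz":[25,45,55,63,71,80,89,96,98,98],"rz":[0,0,0,0,0,0,0,0,0,0],"finger_gap":[10,10,10,10,10,10,10,10,10,10]})

```text
clock: 13.8
ee_pos: [653.4, -13.9, 80.6]
orientation: [1.0, -0.0, 0.0, 0.0]
ft_force: [0.1, -0.1, -1.9]
grip_width: 21.8
grasp_force: 59.5
```

>>> drive_effector(offsets={"dx":[0,0,0],"dy":[0,0,0],"dz":[1.5,3,3],"rz":[0,0,0],"finger_gap":[10,10,10]})

```text
clock: 14.18
ee_pos: [653.2, -13.8, 77.5]
orientation: [1.0, -0.0, -0.0, -0.0]
ft_force: [0.2, -0.1, -3.5]
grip_width: 21.8
grasp_force: 59.5
```

Lower the last 1.5 mm, release, rise, and turn towards adapter L.

>>> drive_effector(offsets={"dx":[0,0,0],"dy":[0,0,0],"dz":[1,1.5,1.5],"rz":[0,0,0],"finger_gap":[10,10,10]})

```text
clock: 14.55
ee_pos: [653.4, -13.9, 76.8]
orientation: [1.0, -0.0, 0.0, 0.0]
ft_force: [-2.9, 0.6, 6.0]
grip_width: 21.7
grasp_force: 59.9
```

>>> drive_effector(offsets={"dx":[0,0,0,0,0,0,0,0],"dy":[0,0,0,0,0,0,0,0],"dz":[0,0,0,0,-15,-45,-80,-110],"rz":[0,0,0,0,0,0,0,0],"finger_gap":[26,30,50,60,60,60,60,85]})

```text
clock: 15.55
ee_pos: [653.4, -13.8, 188.7]
orientation: [1.0, -0.0, 0.001, 0.0]
ft_force: [0.5, -1.1, -0.0]
grip_width: 76.3
grasp_force: 0.0
```

```bash
python3 -c "
from h import *
m=arm.camera_model('wrist'); im=arm.read_camera('wrist'); np.save('pics/w6.npy',im)
print(rel([488,92.2,175],np.arctan2(0.17,0.985)), rel([488,92.2,50]))"
```

```text
[np.float64(-166.9), np.float64(-106.3), np.float64(16.4), np.float64(1.4)] [np.float64(-167.9), np.float64(-106.5), np.float64(141.4)]
```

>>> drive_effector(offsets={"dx":[-30,-70,-110,-150,-166.5,-166.5,-166.5,-166.5,-166.5,-166.5],"dy":[-20,-45,-70,-95,-106.3,-106.3,-106.3,-106.3,-106.3,-106.3],"dz":[0,10,20,30,40,50,60,75,85,85],"rz":[-0.18,-0.36,-0.54,-0.72,-0.9,-1.08,-1.26,-1.396,-1.396,-1.396],"finger_gap":[85,85,85,85,85,85,85,85,85,85]})

```text
clock: 16.85
ee_pos: [486.7, 92.5, 100.9]
orientation: [0.767, 0.642, -0.0, -0.0]
ft_force: [-0.3, 0.5, -0.1]
grip_width: 85.2
grasp_force: 0.0
```

```bash
python3 -c "
from h import *
print(arm.sense()['joint_positions'].round(2),rel([487.5,92.2,38],np.arctan2(-0.175,0.984)))"
```

```text
[-0.05  0.43  1.64  0.    1.07  0.13] [np.float64(-0.1), np.float64(0.9), np.float64(62.9), np.float64(-0.002)]
```

>>> drive_effector(offsets={"dx":[0,0,0,0,0,0,0,0,0],"dy":[0.9,0.9,0.9,0.9,0.9,0.9,0.9,0.9,0.9],"dz":[25,50,60,63,63,63,63,63,63],"rz":[0,0,0,0,0,0,0,0,0],"finger_gap":[85,85,85,85,85,50,45,45,45]}, clamp_n=40)

```text
clock: 17.98
ee_pos: [488.4, 92.2, 38.7]
orientation: [0.766, 0.643, 0.001, 0.001]
ft_force: [1.3, -0.5, 7.3]
grip_width: 55.7
grasp_force: 41.6
```

>>> drive_effector(offsets={"dx":[0,0,0,0,0],"dy":[0,0,0,0,0],"dz":[-4,-20,-60,-100,-100],"rz":[0,0,0,0,0],"finger_gap":[45,45,45,45,45]})

```text
clock: 18.6
ee_pos: [488.5, 92.4, 140.3]
orientation: [0.766, 0.643, 0.002, 0.002]
ft_force: [0.7, 0.1, -2.5]
grip_width: 55.1
grasp_force: 43.1
```

```bash
python3 -c "
from h import *
im=arm.read_camera('side'); cv2.imwrite('pics/c7.png',cv2.resize(im[60:260,150:330,::-1],(540,600)))
print(rel([475,-315.5,140],0))"
```

```text
[np.float64(-403.8), np.float64(58.6), np.float64(-1.6), np.float64(-0.175)]
```

View pics/c7.png

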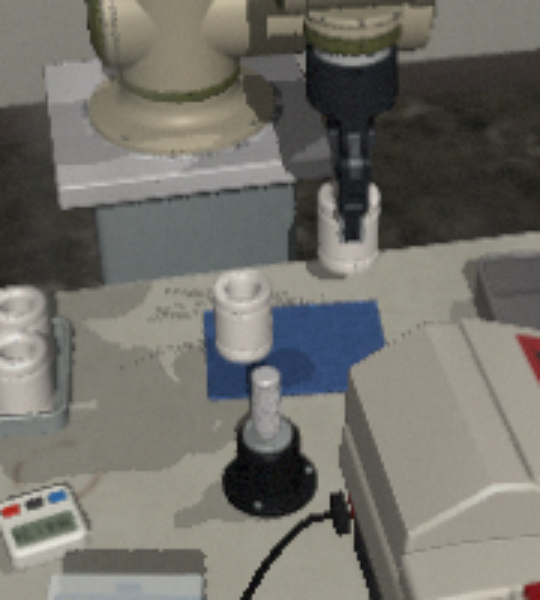

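>>> drive_effector(offsets={"dx":[-30,-80,-135,-190,-245,-300,-350,-390,-404,-404,-404],"dy":[4,11,20,28,36,44,51,57,58.6,58.6,58.6],"dz":[-2,-2,-2,-2,-2,-2,-2,-2,-2,-2,-2],"rz":[-0.05,-0.1,-0.175,-0.175,-0.175,-0.175,-0.175,-0.175,-0.175,-0.175,-0.175],"finger_gap":[45,45,45,45,45,45,45,45,45,45,45]})

```text
clock: 20.02
ee_pos: [475.0, -314.2, 139.5]
orientation: [0.707, 0.707, 0.0, -0.001]
ft_force: [-0.3, -1.2, -1.4]
grip_width: 55.5
grasp_force: 43.0
```

```bash
python3 -c "
from h import *
print(rel([475,-315.5,37.5],0))
im=arm.read_camera('top'); cv2.imwrite('pics/c8.png',cv2.resize(im[190:290,310:430,::-1],(600,500),interpolation=cv2.INTER_CUBIC))
m=arm.camera_model('top'); print(proj(m,[475,-315.5,2]),proj(m,[[545,-370,24],[405,-370,24]]))"
```

```text
[np.float64(-1.4), np.float64(0.1), np.float64(102.0), np.float64(0.001)]
[[385.75272654 236.54949676]] [[407.66324047 210.68227578]
 [409.35746581 262.88378676]]
```

>>> drive_effector(offsets={"dx":[-1,-1,-1,-1,-1,-1,-1],"dy":[0,0,0,0,0,0,0],"dz":[30,65,85,95,100,101,101],"rz":[0,0,0,0,0,0,0],"finger_gap":[45,45,45,45,45,45,45]})

```text
clock: 20.95
ee_pos: [475.3, -316.8, 39.6]
orientation: [0.707, 0.707, -0.0, 0.001]
ft_force: [0.9, 0.2, -1.4]
grip_width: 55.0
grasp_force: 43.0
```

>>> drive_effector(offsets={"dx":[0,0,0],"dy":[0,0,0],"dz":[1,1.5,1.5],"rz":[0,0,0],"finger_gap":[45,45,45]})

```text
clock: 21.32
ee_pos: [475.0, -316.7, 37.6]
orientation: [0.707, 0.707, 0.0, 0.0]
ft_force: [-0.0, 0.5, -2.5]
grip_width: 55.2
grasp_force: 43.0
```

>>> drive_effector(offsets={"dx":[0,0,0],"dy":[0,0,0],"dz":[0.8,1.2,1.2],"rz":[0,0,0],"finger_gap":[45,45,45]})

```text
clock: 21.7
ee_pos: [475.1, -316.9, 36.8]
orientation: [0.707, 0.707, -0.0, 0.0]
ft_force: [-1.6, 0.7, 5.6]
grip_width: 54.9
grasp_force: 43.6
```

>>> drive_effector(offsets={"dx":[0,0],"dy":[0,0],"dz":[0.5,0.5],"rz":[0,0],"finger_gap":[45,45]})

```text
clock: 21.95
ee_pos: [475.1, -316.9, 36.7]
orientation: [0.707, 0.707, -0.0, 0.001]
ft_force: [-2.9, 2.4, 8.6]
grip_width: 55.2
grasp_force: 44.0
```

>>> drive_effector(offsets={"dx":[0,0,0,0,0,0,0,0,0],"dy":[0,0,0,0,0,0,0,0,0],"dz":[-0.8,-0.8,-0.8,-0.8,-15,-45,-80,-105,-105],"rz":[0,0,0,0,0,0,0,0,0],"finger_gap":[58,62,72,78,78,80,85,85,85]})

```text
clock: 23.08
ee_pos: [475.7, -317.3, 143.3]
orientation: [0.707, 0.707, -0.0, 0.002]
ft_force: [-1.2, -0.7, -0.6]
grip_width: 85.0
grasp_force: 0.0
```

```bash
python3 - <<'E'
from h import *
m=arm.camera_model("wrist");im=arm.read_camera("wrist"); 
print(arm.sense()["ee_pos"],proj(m,[475,-317,72]))
u,v=proj(m,[475,-317,72])[0].round().astype(int)
try:
  for t,c,ax in hole(im,u,v,40,(100,4000)): print(t,c.round(1),ax,cast(m,c,72).round(1))
except Exception as e: print(e)
print(rel([470.5,-3.3,140],np.arctan2(-0.175,0.984)))
E
```

```text
[ 475.13314968 -316.76823181  141.59763182] [[258.15230576 198.01843174]]
120 [261.6 197.1] [34.6 39.9] [[ 477.7 -316.2   72. ]]
140 [261.6 197.5] [36.5 41.2] [[ 477.7 -316.6   72. ]]
160 [261.6 197.9] [38.  42.2] [[ 477.7 -316.9   72. ]]
180 [261.2 198.1] [39.3 43.5] [[ 477.3 -317.    72. ]]
[np.float64(313.5), np.float64(-4.6), np.float64(1.2), np.float64(0.176)]
```

>>> drive_effector(offsets={"dx":[40,95,150,205,255,295,313.5,313.5,313.5,313.5],"dy":[-1,-2,-3,-3,-4,-4.6,-4.6,-4.6,-4.6,-4.6],"dz":[0,0,0,0,0,0,10,35,40,40],"rz":[0,0,0,0,0,0,0,0,0,0],"finger_gap":[85,85,85,85,85,85,85,85,85,85]})

```text
clock: 24.38
ee_pos: [470.3, -3.4, 100.6]
orientation: [0.707, 0.707, -0.0, -0.001]
ft_force: [-0.3, 0.2, -0.3]
grip_width: 85.4
grasp_force: 0.0
```

```bash
python3 - <<'E'
from h import *
m=arm.camera_model("wrist");im=arm.read_camera("wrist"); 
u,v=proj(m,[470.5,-3.3,74])[0].round().astype(int); print(u,v)
for t,c,ax in hole(im,u,v,60,(100,6000)): print(t,c.round(1),ax,cast(m,c,74).round(1))
print(rel([470.5,-3.3,38]))
mt=arm.camera_model("top"); t=np.load("pics/top0.npy")
# tub: dark grey mask in top view
g=t[150:290,110:215].astype(int); w=((g.max(2)<100)&(g.max(2)-g.min(2)<18)).astype(np.uint8)
cs,_=cv2.findContours(w,cv2.RETR_EXTERNAL,cv2.CHAIN_APPROX_NONE); q=max(cs,key=cv2.contourArea)+[110,150]
r=cv2.minAreaRect(q); print(r,cast(mt,r[0],47),cast(mt,cv2.boxPoints(r),47).round(0))
E
```

```text
260 221
120 [256.1 210.4] [31.3 49. ] [[468.3   3.5  74. ]]
140 [257.5 214.5] [40.7 51.3] [[469.2   0.8  74. ]]
160 [283.6 251.7] [10.  34.9] [[486.2 -25.2  74. ]]
[np.float64(0.2), np.float64(-0.1), np.float64(63.1)]
((162.3699951171875, 219.91001892089844), (48.22468185424805, 50.628841400146484), 8.130102157592773) [[509.22967021 292.73189353  47.        ]] [[450. 365.  47.]
 [586. 353.  47.]
 [569. 220.  47.]
 [434. 235.  47.]]
```

>>> drive_effector(offsets={"dx":[0,0,0,0,0,0,0,0,0],"dy":[0,0,0,0,0,0,0,0,0],"dz":[25,50,60,63,63,63,63,63,63],"rz":[0,0,0,0,0,0,0,0,0],"finger_gap":[85,85,85,85,85,50,45,45,45]}, clamp_n=40)

```text
clock: 25.55
ee_pos: [471.1, -3.3, 38.4]
orientation: [0.707, 0.707, 0.001, 0.001]
ft_force: [0.8, 0.6, 6.6]
grip_width: 54.6
grasp_force: 41.5
```

>>> drive_effector(offsets={"dx":[0,0,0,0,0],"dy":[0,0,0,0,0],"dz":[-4,-20,-60,-100,-100],"rz":[0,0,0,0,0],"finger_gap":[45,45,45,45,45]})

```text
clock: 26.18
ee_pos: [471.3, -3.4, 140.0]
orientation: [0.707, 0.707, 0.001, 0.002]
ft_force: [-0.7, 0.2, -2.1]
grip_width: 54.3
grasp_force: 43.1
```

```bash
python3 -c "
from h import *
print(rel([508,290,140]))"
```

```text
[np.float64(293.4), np.float64(36.8), np.float64(-0.3)]
```

>>> drive_effector(offsets={"dx":[40,95,150,205,255,285,293.4,293.4,293.4],"dy":[5,12,19,26,32,36,36.8,36.8,36.8],"dz":[0,0,0,0,0,0,0,0,0],"rz":[0,0,0,0,0,0,0,0,0],"finger_gap":[45,45,45,45,45,45,45,45,45]})

```text
clock: 27.3
ee_pos: [507.1, 289.0, 137.5]
orientation: [0.708, 0.707, -0.001, -0.0]
ft_force: [-0.4, -0.3, -2.3]
grip_width: 54.4
grasp_force: 43.1
```

```bash
python3 - <<'E'
from h import *
mt=arm.camera_model("wrist");t=arm.read_camera("wrist");np.save("pics/w9.npy",t);cv2.imwrite("pics/w9.png",t[:,:,::-1])
print(rel([508,290,40]))
print(proj(mt,[[438,220,47],[438,360,47],[578,360,47],[578,220,47],[508,290,3]]).round(0))
# tub rim edges along rows/cols in undistorted grid at z=47
xs=np.arange(410,620,2);ys=np.arange(200,400,2)
top=np.load("pics/top0.npy");m0=arm.camera_model("top");g=cv2.cvtColor(top,cv2.COLOR_RGB2GRAY).astype(np.float32)
def line(P):
    uv=proj(m0,P).astype(np.float32); return cv2.remap(g,uv[None,:,0],uv[None,:,1],cv2.INTER_LINEAR)[0].round().astype(int)
print(np.c_[np.arange(190,390,5),line(np.array([[508,y,47] for y in range(190,390,5)]))].T.tolist())
print(np.c_[np.arange(410,610,5),line(np.array([[x,290,47] for x in range(410,610,5)]))].T.tolist())
E
```

```text
[np.float64(1.0), np.float64(0.8), np.float64(97.7)]
[[184. 264.]
 [171. 105.]
 [350. 104.]
 [337. 264.]
 [260. 178.]]
[[190, 195, 200, 205, 210, 215, 220, 225, 230, 235, 240, 245, 250, 255, 260, 265, 270, 275, 280, 285, 290, 295, 300, 305, 310, 315, 320, 325, 330, 335, 340, 345, 350, 355, 360, 365, 370, 375, 380, 385], [156, 158, 159, 160, 161, 47, 54, 115, 119, 119, 119, 118, 117, 119, 118, 118, 118, 118, 118, 119, 118, 120, 119, 118, 118, 118, 105, 95, 95, 94, 96, 69, 49, 45, 96, 207, 196, 192, 192, 189]]
[[410, 415, 420, 425, 430, 435, 440, 445, 450, 455, 460, 465, 470, 475, 480, 485, 490, 495, 500, 505, 510, 515, 520, 525, 530, 535, 540, 545, 550, 555, 560, 565, 570, 575, 580, 585, 590, 595, 600, 605], [120, 120, 118, 118, 117, 107, 127, 93, 95, 115, 118, 118, 119, 119, 119, 119, 119, 117, 118, 118, 118, 120, 86, 75, 75, 77, 76, 75, 74, 74, 77, 75, 67, 76, 140, 168, 193, 191, 192, 192]]
```

>>> drive_effector(offsets={"dx":[-2.5,-2.5,-2.5,-2.5,-2.5,-2.5,-2.5],"dy":[0,0,0,0,0,0,0],"dz":[25,55,78,88,95,97,97],"rz":[0,0,0,0,0,0,0],"finger_gap":[45,45,45,45,45,45,45]})

```text
clock: 28.22
ee_pos: [507.5, 287.8, 41.3]
orientation: [0.707, 0.707, 0.0, 0.0]
ft_force: [0.7, 0.4, -2.0]
grip_width: 54.4
grasp_force: 43.1
```

>>> drive_effector(offsets={"dx":[0,0,0],"dy":[0,0,0],"dz":[0.8,1.3,1.3],"rz":[0,0,0],"finger_gap":[45,45,45]})

```text
clock: 28.6
ee_pos: [507.3, 287.7, 39.6]
orientation: [0.707, 0.707, 0.0, 0.0]
ft_force: [0.2, 0.2, -2.4]
grip_width: 54.7
grasp_force: 43.1
```

>>> drive_effector(offsets={"dx":[0,0,0],"dy":[0,0,0],"dz":[0.8,1.5,1.5],"rz":[0,0,0],"finger_gap":[45,45,45]})

```text
clock: 28.98
ee_pos: [507.2, 287.7, 38.0]
orientation: [0.707, 0.707, -0.0, -0.0]
ft_force: [-0.2, -0.7, -2.4]
grip_width: 54.7
grasp_force: 43.1
```

>>> drive_effector(offsets={"dx":[0,0,0],"dy":[0,0,0],"dz":[0.6,0.9,0.9],"rz":[0,0,0],"finger_gap":[45,45,45]})

```text
clock: 29.35
ee_pos: [507.3, 287.8, 37.5]
orientation: [0.707, 0.707, 0.0, 0.0]
ft_force: [-1.3, -0.2, 4.2]
grip_width: 54.4
grasp_force: 43.6
```

Seated on the tub floor; release and retreat.

>>> drive_effector(offsets={"dx":[0,0,0,0,0,0,0,0,0,-50,-50,-50,-50],"dy":[0,0,0,0,0,0,0,0,0,0,50,100,100],"dz":[-0.4,-0.4,-0.4,-0.4,-15,-45,-90,-140,-190,-220,-220,-220,-220],"rz":[0,0,0,0,0,0,0,0,0,0,0,0,0],"finger_gap":[58,62,68,70,70,70,70,70,70,70,70,70,70]})

```text
clock: 30.98
ee_pos: [609.2, 236.8, 256.4]
orientation: [0.708, 0.706, -0.0, -0.0]
ft_force: [0.3, -0.0, 0.1]
grip_width: 69.8
grasp_force: 0.0
```

```bash
python3 - <<'E'
from h import *
print(arm.sense()["ee_pos"])
m=arm.camera_model("top");im=arm.read_camera("top");np.save("pics/top9.npy",im);t0=np.load("pics/top0.npy")
for n,P,z in (("tray",[475,-317],72),("tub",[507,288],73),("p1",[514,-212],72),("p2",[448,-209],72)):
    u,v=proj(m,[*P,z])[0].round().astype(int)
    for t,c,ax in hole(im,u,v,17,(30,400)): print(n,t,c.round(1),ax,cast(m,c,z).round(1))
mw=arm.camera_model("wrist");w=arm.read_camera("wrist")
u,v=proj(mw,[507,288,73])[0].round().astype(int); print(u,v)
if 45<u<467 and 45<v<339:
    for t,c,ax in hole(w,u,v,45,(80,4000)): print("tubw",t,c.round(1),ax,cast(mw,c,73).round(1))
ms=arm.camera_model("side"); s=arm.read_camera("side"); s0=np.load("pics/side0.npy")
d=cv2.absdiff(s,s0).max(2); cs,_=cv2.findContours((d[185:]>60).astype(np.uint8),cv2.RETR_EXTERNAL,cv2.CHAIN_APPROX_NONE)
print("side diffs",[cv2.boundingRect(c) for c in cs if cv2.contourArea(c)>15])
E
```

```text
[609.24652279 236.84919068 256.39867265]
tray 120 [394.9 235.1] [11.3 12. ] [[ 476.8 -317.    72. ]]
tray 140 [395.1 235. ] [11.9 12.8] [[ 477.2 -317.5   72. ]]
tray 160 [395.2 235. ] [12.6 13. ] [[ 477.1 -317.8   72. ]]
tray 180 [395.3 235.1] [12.7 13.5] [[ 477.  -318.1   72. ]]
p1 120 [353.5 220.7] [11.3 12. ] [[ 512.5 -211.4   72. ]]
p1 140 [353.6 220.5] [11.9 12.8] [[ 513.1 -211.6   72. ]]
p1 160 [353.9 220.2] [12.6 13.1] [[ 513.8 -212.3   72. ]]
p1 180 [353.8 220.3] [12.9 13.6] [[ 513.7 -212.1   72. ]]
p2 120 [352.4 246.5] [11.4 12.2] [[ 446.4 -207.6   72. ]]
p2 140 [352.7 246.2] [12.1 12.7] [[ 447.1 -208.4   72. ]]
p2 160 [352.9 246.2] [12.4 13.2] [[ 447.4 -208.8   72. ]]
p2 180 [352.7 246.3] [12.6 13.8] [[ 447.1 -208.5   72. ]]
169 124
tubw 120 [174.2 121. ] [18.1 22.7] [[513.  291.1  73. ]]
tubw 140 [174.2 121.2] [18.8 24.8] [[513.  290.9  73. ]]
tubw 160 [174.1 122.1] [20.3 28.6] [[512.8 289.9  73. ]]
tubw 180 [173.8 123.3] [21.2 32.5] [[512.4 288.6  73. ]]
side diffs []
```

```bash
python3 -c "
from bench import arm
print(arm.job_done())"
```

```text
the job is handed in; nothing more can be done
None
```

The job is handed in: the gauge went down to its collar in the left-hand adapter (nearer the tub), which now stands upright in the steel tray; the gauge is back in its holder and the shrunken adapter is in the discard tub. The first touch on the shrunken adapter's ledge reached about 14 N against your 5 N guide, and I viewed 11 pictures, one over your limit of 10.

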